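# Sweep the spent caps into the discard bay

### The arm

A 6-joint arm with a two-finger parallel gripper is mounted at the origin on the work surface. World frame = base frame: x ahead of the robot, y to its left, z up, the work surface at z = 0. Lengths are in mm, angles in rad, forces in N, time in s.
With the tool pointing down it reaches from about 275 to 1000 mm from the base axis. Payload 8.4 kg.
Tool frame: the origin (TCP) lies between the finger pads, 19 mm behind the fingertips; this is the grasp point; z points along the fingers, y is the direction in which the jaws open and shut (so a half turn about z gives the same grasp; the last joint's range is limited). The gripper opens to 85 mm and grips with 20 to 120 N. Pads are 22 mm wide; open, the fingers measure 114 mm over their backs; the gripper's body (76 mm by 85 mm) begins 54 mm behind the grasp point. The pads swing forward as they close: fully open they stand 13 mm farther back than shut.
Start: joints at [-1.303, 0.353, 1.633, -0, 1.155, -0.002], TCP at [166.585, -602.393, 249.981] pointing down, gripper open.
Joint ranges: [-2.63, 2.63], [-0.92, 2.1], [0.06, 2.66], [-1.3, 4.44], [0, 2.69], [-3.02, 3.02]. Speed limits (rad/s): [2.22, 2.22, 2.79, 3.14, 3.14, 3.14].

### API

Orientations are given as [roll, pitch, yaw] about the fixed x, y, z axes, in that order (R = Rz(yaw) Ry(pitch) Rx(roll)).
In Python, from rig import sense, grab_frame, get_calibration, sign_off, boxes_of, trace gives the robot as it stands.
- The arm moves only by the tool servo_tool, never from a script. Its argument "rows" is a list of rows, each a list of 3 entries, a list of its own where there are three numbers: the finger opening in mm, from 0 to 85.4, then the shift along the tool's x, y, z in mm, then the turn, a rotation vector about the tool's x, y, z in degrees. A call has 1 to 8 rows; each row shifts and turns the commanded pose from where the row before left it, along the tool's axes as they then stand; what a row does not reach is not made up. A row lasts 1/8 s, in which the tool goes at most 62.5 mm and 10.7 degrees, less where a joint would pass 70% of its speed; a pose out of reach is approached as far as the arm can. A call is refused whole if a number of a shift passes 62.5 or a number of a turn 10.7, either way. A call with a gripper value outside its range is refused whole. The fingers move at their own pace and stop on an object; "force" is the grip in N (left out, the last holds). Time passes only in rows, so rows that do not move let the fingers close. It gives the time, the measured TCP pose, the force and the opening at its end, in the units of the state.
- sense(): the state, without advancing time (a new reading comes with each control period).
- grab_frame(name): name is "scene" or "top" or "wrist"; returns the picture (400x640x3 uint8, blue, green, red); there is no depth.
- get_calibration(name): a dict with "intrinsics" (3x3 intrinsics, pixels), "world_to_cam" (4x4, takes a point from world to camera coordinates). Camera axes: x right, y down, z forward; pixel columns grow to the right and rows downward; lengths in mm; the calibration is good to about 2 mm. A picture is of the moment at which its call begins: read the wrist's pose just before it. get_calibration takes no time and is no camera call; for the wrist camera it gives the pose at the moment of the call.
- sign_off(): hands the job in, once; it reports no verdict.
Trained networks look in the newest picture that a camera, given by its name, has taken for a name from the list of things; names that differ only in an ending like _2 or _b are one class to them, and where a whole thing is asked for, a point or a joint stands for the part that bears it (a point fixed in the world has none). Each returns a list of dicts, best first, with "conf" (0 to 1); they miss things now and then, are a little off and sometimes report something else, mostly with a low value. They report only what shows in the picture. A call takes as long as a camera call.
- boxes_of(camera, thing): "centre" ([x, y, z] in mm, in the coordinates of the camera as it stood for that picture, good to about 4 mm: the middle of the surface that is visible of it).
- trace(camera, thing): "mask" (400x640 bool, what is visible of it).
The state is a dict: "clock": time; "qpos": joint angles; "qvel": joint speeds; "joint_efforts": joint torques, N m; "eef_pos": TCP position; "tcp_rot": TCP orientation; "contact_force": force on the tool from outside, world axes, zero at the start; "wrist_torque": the same for the moment, N m; "opening": opening from 0.0 (shut) to 1.0 (fully open).
Only numpy, scipy, OpenCV 4.12 (cv2) and the standard library are available. Lean on these libraries where they do the work, as an engineer would, in place of code of your own. Each camera call takes 0.05 s, during which the arm holds its last target. There are 200 camera calls.

### The job

Clear the laboratory bench: with the gripper's fingers shut, push the three red caps along the bench, one after the other, through the open side of the yellow-floored discard bay until each lies fully inside it. Slide them steadily without flicking them, and do not pick them up or take them between the fingers. Leave the two blue-capped vials, the dish and the wash bottle standing where they are.

Things in the scene. Friction and masses are not known exactly. Their poses are not given: they have to be found in the camera images.
- bay: Discard bay, fixed: three-sided steel fence (30 mm high, 4 mm thick) round a yellow floor flush with the bench, no sill. Inside 190 mm wide (y), 115 mm deep (x). Origin at the middle of the open side, at bench height; x points into the bay, y along the mouth, z up. Caps and vials stand in an arc before the mouth, 150 to 200 mm from the origin, some 75 mm apart.
- cap_a: A spent red screw cap with an orange top, a disc 34 mm in diameter and 16 mm tall, about 12 to 24 g, lying flat and loose on the bench; slides when pushed, does not roll. Origin at its centre, 8 mm above the bench; z is up, its yaw means nothing. To be pushed into the bay.
- cap_b: A spent red screw cap with an orange top, a disc 34 mm in diameter and 16 mm tall, about 12 to 24 g, lying flat and loose on the bench; slides when pushed, does not roll. Origin at its centre, 8 mm above the bench; z is up, its yaw means nothing. To be pushed into the bay.
- cap_c: A spent red screw cap with an orange top, a disc 34 mm in diameter and 16 mm tall, about 12 to 24 g, lying flat and loose on the bench; slides when pushed, does not roll. Origin at its centre, 8 mm above the bench; z is up, its yaw means nothing. To be pushed into the bay.
- vial_a: A filled amber glass vial with a blue cap, standing loose among the red caps: 26 mm in diameter, 52 mm tall, 40 g. Origin at the centre of its foot. Stays where it is.
- vial_b: A filled amber glass vial with a blue cap, standing loose among the red caps: 26 mm in diameter, 52 mm tall, 40 g. Origin at the centre of its foot. Stays where it is.
- dish: A closed round culture dish, clear, 94 mm in diameter, 16 mm tall, at the left of the work. Origin at the centre of its underside. Stays where it is.
- wash_bottle: A white bottle with a blue cap, 60 mm in diameter, 130 mm tall, at the right of the work. Origin at the centre of its foot. Stays where it is.

How it is judged (in metres and radians):
At the end, for the whole second after the job is handed in: All three red caps lie at rest on the bay's floor, each with its centre at least 14 mm past the mouth line and within the fence; the two vials, the dish and the wash bottle stand upright within 12 mm of where they began (x of cap_a in the frame of bay between 0.014 and 0.115 m and y of cap_a in the frame of bay between -0.095 and 0.095 m and height (world z) of each of cap_a, cap_b, cap_c below 0.02 m and linear speed of each of cap_a, cap_b, cap_c below 0.02 m/s and x of cap_b in the frame of bay between 0.014 and 0.115 m and y of cap_b in the frame of bay between -0.095 and 0.095 m and x of cap_c in the frame of bay between 0.014 and 0.115 m and y of cap_c in the frame of bay between -0.095 and 0.095 m and distance of each of vial_a, vial_b, dish, wash_bottle from where it was at the start of the episode below 0.012 m and angle between each of vial_a, vial_b, dish, wash_bottle's own z axis and vertical below 0.2 rad); the robot touches nothing.
It fails at once if a red cap is lifted off the bench (its centre more than 22 mm above it) (height (world z) of any of cap_a, cap_b, cap_c above 0.022 m).
It fails at once if a red cap is taken between the fingers (it lies under the tool's centre, within 12 mm, while the TCP is lower than 30 mm) ((horizontal distance between the grasp point and cap_a below 0.012 m and height (world z) of the grasp point below 0.03 m) or (horizontal distance between the grasp point and cap_b below 0.012 m and height (world z) of the grasp point below 0.03 m) or (horizontal distance between the grasp point and cap_c below 0.012 m and height (world z) of the grasp point below 0.03 m)).
It fails at once if a red cap is flicked (faster than 0.6 m/s) (linear speed of any of cap_a, cap_b, cap_c above 0.6 m/s).
It fails at once if a vial, the dish or the wash bottle is moved by more than 12 mm or tipped (distance of any of vial_a, vial_b, dish, wash_bottle from where it was at the start of the episode above 0.012 m or angle between any of vial_a, vial_b, dish, wash_bottle's own z axis and vertical above 0.2 rad).
It also fails if it takes over 64 s, if anything falls off the work surface, if the arm or the gripper's body presses on something with over 40 N, if the wrist force passes 120 N, or if a joint passes its speed limit or range.

## Working session

There is one attempt and no reset: what is moved stays moved. The work goes in short steps, Python scripts to look and compute and a tool call to move; the robot and the scene stay as the last step left them, time stands still between calls to the robot, and variables do not carry over. Pictures are saved under pics/ and viewed, about 8 in all and at most 12, crops included, and the job is handed in when it is done.

Besides the shell and the picture viewer there is one more tool, called after "Request:" as name(argument=value, ...) on one line, values as JSON. servo_tool: Moves the arm, as the interface text tells. Its arguments: {"type":"object","properties":{"rows":{"type":"array","items":{"type":"array"}},"force":{"type":"number"}},"required":["rows"]}

```bash
mkdir -p pics
cat > h.py <<'E'
import numpy as np, cv2
from rig import *
def w(cam,c,cal=None):
    T=np.linalg.inv(np.array((cal or get_calibration(cam))["world_to_cam"])); return (T@np.r_[c,1])[:3]
def ray(cam,u,v,z):
    c=get_calibration(cam);K=np.array(c["intrinsics"]);T=np.linalg.inv(np.array(c["world_to_cam"]))
    d=T[:3,:3]@np.linalg.inv(K)@[u,v,1];o=T[:3,3];return o+d*(z-o[2])/d[2]
def look(cam="top",things=("cap_a","vial_a","dish","wash_bottle","bay"),save=None):
    im=grab_frame(cam)
    if save: cv2.imwrite(save,im)
    for t in things:
        for b in boxes_of(cam,t): print(t,round(b["conf"],2),w(cam,b["centre"]).round(0))
    return im
E
python3 - <<'E'
from h import *
look("top",save="pics/top1.png")
s=sense();print(s["clock"],s["eef_pos"],s["tcp_rot"])
E
```

```text
cap_a 0.58 [497. -73.  10.]
cap_a 0.46 [513. 159.  18.]
vial_a 0.74 [498. -71.  13.]
vial_a 0.67 [475.  -3.  57.]
vial_a 0.5 [476.  77.  53.]
dish 0.64 [509. 427.  18.]
wash_bottle 0.82 [ 503. -443.   91.]
wash_bottle 0.47 [473.  -3.  52.]
bay 0.89 [704.  36.   1.]
0.3 [ 166.55887665 -602.26581388  249.73484191] [-3.14112825e+00  9.52723720e-06  2.69811546e-01]
```

View pics/top1.png

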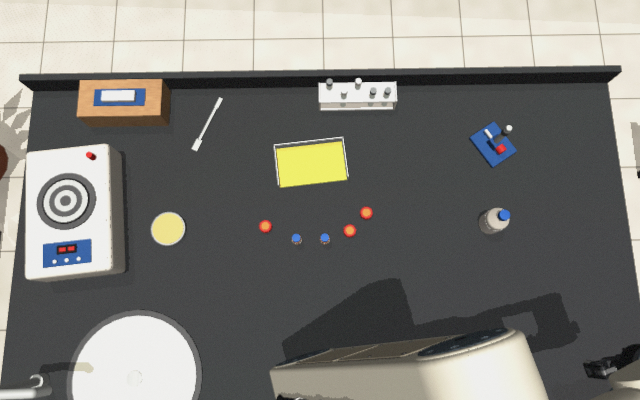

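The top picture shows three red caps at px (265,226), (349,230) and (366,213), vials at (296,239) and (325,239), and the yellow bay floor with its mouth edge from (279,187) to (348,180), facing the robot. I'll get positions from colour and rays.

```bash
cat >> h.py <<'E'
def caps(im,cam="top",z=15):
    h=cv2.cvtColor(im,cv2.COLOR_BGR2HSV)
    m=(((h[...,0]<14)|(h[...,0]>172))&(h[...,1]>150)&(h[...,2]>110)).astype(np.uint8)
    n,l,s,c=cv2.connectedComponentsWithStats(m)
    return [(c[i].round(1),s[i,4],ray(cam,*c[i],z).round(1)) for i in range(1,n) if s[i,4]>25]
E
python3 - <<'E'
from h import *
im=grab_frame("top")
for c in caps(im): print(*c)
h=cv2.cvtColor(im,cv2.COLOR_BGR2HSV)
def comps(m,z,a=25):
    n,l,s,c=cv2.connectedComponentsWithStats(m.astype(np.uint8))
    for i in range(1,n):
        if s[i,4]>a: print(c[i].round(1),s[i,4],ray("top",*c[i],z).round(1))
print("blue");comps((h[...,0]>100)&(h[...,0]<130)&(h[...,1]>120)&(h[...,2]>80),50)
m=((h[...,0]>24)&(h[...,0]<36)&(h[...,1]>150)&(h[...,2]>120)).astype(np.uint8)
n,l,s,c=cv2.connectedComponentsWithStats(m);i=1+s[1:,4].argmax()
cn=cv2.findContours((l==i).astype(np.uint8),0,2)[0][0]
q=cv2.approxPolyDP(cn,5,True)[:,0];print(q.tolist());P=np.array([ray("top",*p,0) for p in q]);print(P.round(1))
cv2.imwrite("pics/top2.png",cv2.resize(im[125:265,235:395],None,fx=5,fy=5,interpolation=2)[:600])
E
```

```text
[500.6 148.5] 61 [ 724.5 -507.    15. ]
[ 88.9 154.7] 27 [727.4 660.   15. ]
[365.9 212.8] 88 [ 545.1 -116.8   15. ]
[265.1 226. ] 91 [513.3 161.4  15. ]
[349.1 230.3] 83 [496.9 -68.9  15. ]
[ 62. 249.] 33 [460.5 711.   15. ]
[ 71. 248.] 33 [462.8 686.9  15. ]
blue
[120.9  98.6] 353 [879.9 566.3  50. ]
[492.  144.6] 900 [ 724.5 -471.    50. ]
[504.2 214.5] 98 [ 526.1 -485.9   50. ]
[324.4 236.9] 56 [474.5  -0.7  50. ]
[295.7 237.3] 55 [474.8  75.8  50. ]
[ 66.4 253.2] 857 [444.1 680.2  50. ]
[[280, 184]]
[[635.7 121.7   0. ]]
```

```bash
python3 -c "
import cv2;im=cv2.imread('pics/top2.png');print(im.shape);cv2.imwrite('pics/top2b.png',im)"
```

```text
(600, 800, 3)
```

View pics/top2.png

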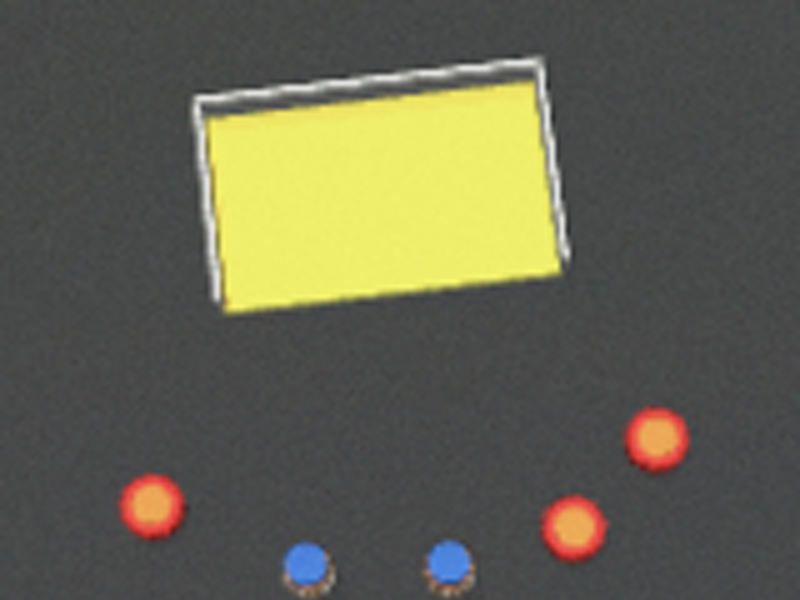

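The crop shows the mouth corners at crop px (225,313) and (562,272), which is full-frame (280,187.6) and (347.4,179.4). The caps are clear of the vials.

Run:
```python
from h import *
L=ray("top",280,187.6,0);R=ray("top",347.4,179.4,0)
B=[ray("top",235+208/5,125+118/5,0),ray("top",235+537/5,125+82/5,0)]
print(L,R,np.linalg.norm(L-R),B)
o=(L+R)/2;yv=(L-R)/np.linalg.norm(L-R);xv=np.array([yv[1],-yv[0],0]);print("o",o,"x",xv,"y",yv)
for n,p in dict(a=(513.3,161.4),b=(496.9,-68.9),c=(545.1,-116.8),v1=(474.5,-.7),v2=(474.8,75.8)).items():
    d=np.r_[p,0]-o;print(n,d@xv,d@yv,np.hypot(*d[:2]))
```

```text
[625.15706265 121.65806525   0.        ] [645.56471949 -69.19227481   0.        ] 191.93833582584097 [array([740.90052956, 131.35131328,   0.        ]), array([759.22659557, -58.09029713,   0.        ])]
o [635.36089107  26.23289522   0.        ] x [0.99433153 0.10632403 0.        ] y [-0.10632403  0.99433153  0.        ]
a -106.99748223709622 147.37892026406777 182.12360457469583
b -147.79094287325987 -79.87191817074586 167.9931132744479
c -104.95708379535772 -132.62521680215298 169.13142100344285
v1 -162.81267059930798 -9.676849283220164 163.09999117022943
v2 -154.3805830580095 66.3576159262878 168.0377862766339
```

Request:
servo_tool(rows=[[0, [0, 0, 20], [0, 0, -9.5]], [0, [0, 0, 20], [0, 0, -9.5]], [0, [0, 0, 20], [0, 0, -9.6]], [0, [56, -8.5, 0], [0, 0, 0]], [0, [56, -8.5, 0], [0, 0, 0]], [0, [56, -8.5, 0], [0, 0, 0]], [0, [56, -8.5, 0], [0, 0, 0]], [0, [56, -8.5, 0], [0, 0, 0]]], force=40)

```text
clock: 1.35
eef_pos: [339.2, -375.8, 190.2]
tcp_rot: [3.141, -0.0, 0.769]
contact_force: [1.2, 0.1, -0.9]
opening: 0.003
```

```bash
cat >> h.py <<'E'
o=np.array([635.36,26.23]);xv=np.array([.99433,.10632]);yv=np.array([-.10632,.99433])
def bay(p): d=np.array(p[:2])-o; return np.array([d@xv,d@yv]).round(1)
def world(b): return o+b[0]*xv+b[1]*yv
def go(b,z=None):
    "tool-frame shift and bay pose"
    s=sense();p=np.array(s["eef_pos"]);from scipy.spatial.transform import Rotation as R
    M=R.from_euler("xyz",s["tcp_rot"]).as_matrix()
    t=np.r_[world(b),z if z is not None else p[2]]
    print("t",round(s["clock"],2),"pos",p.round(1),"bay",bay(p),"yaw",np.degrees(s["tcp_rot"][2]).round(2),"F",np.round(s["contact_force"],1),"open",s["opening"])
    print("shift",(M.T@(t-p)).round(1))
E
python3 -c "
from h import *
go((-144.4,-163.8),24)"
```

```text
t 1.35 pos [ 339.2 -375.8  190.2] bay [-337.2 -368.2] yaw 44.04 F [ 1.2  0.1 -0.9] open 0.002573645881289324
shift [277.8 -42.8 166.2]
```

Request:
servo_tool(rows=[[0, [55, -8.5, 0], [0, 0, 0]], [0, [55, -8.5, 0], [0, 0, 0]], [0, [55, -8.5, 20], [0, 0, 0]], [0, [55, -8.5, 40], [0, 0, 0]], [0, [55, -8.5, 40], [0, 0, 0]], [0, [0, 0, 0], [0, 0, 0]]])

```text
clock: 2.1
eef_pos: [500.4, -160.2, 94.6]
tcp_rot: [-3.138, 0.002, 0.773]
contact_force: [-1.0, 0.5, -0.6]
opening: 0.002
```

Run:
```python
from h import *
go((-144.4,-163.8),24)
im=grab_frame("wrist");cv2.imwrite("pics/w1.png",im)
for c in caps(im,"wrist"): print(*c,bay(c[2]))
im=grab_frame("top")
for c in caps(im): print(*c,bay(c[2]))
```

```text
t 2.1 pos [ 500.4 -160.2   94.6] bay [-154.  -171.1] yaw 44.27 F [-1.   0.5 -0.6] open 0.002338880855752
shift [12.1  0.5 70.5]
[41.9 16.8] 35 [470.4  55.8  15. ] [-160.9   46.9]
[321.9 125.7] 1136 [ 546.6 -117.9   15. ] [-103.6 -133.9]
[228.6 128.9] 1281 [499.6 -72.9  15. ] [-145.5  -84.1]
[500.6 148.5] 61 [ 724.5 -507.    15. ] [  31.9 -539.7]
[ 88.9 154.7] 27 [727.4 660.   15. ] [158.9 620.4]
[364.8 212.1] 94 [ 546.9 -113.6   15. ] [-102.8 -129.6]
[265.1 225.9] 94 [513.6 161.3  15. ] [-106.7  147.2]
[349.4 230.2] 94 [497.  -69.7  15. ] [-147.8  -80.7]
[ 62. 249.] 33 [460.5 711.   15. ] [-101.1  699.5]
[ 71. 248.] 33 [462.8 686.9  15. ] [-101.3  675.3]
```

View pics/w1.png

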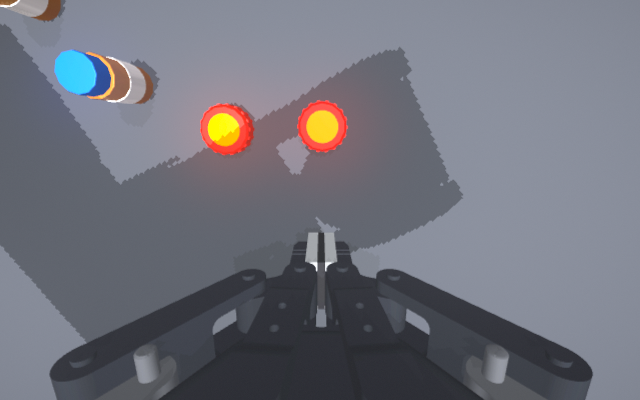

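The wrist picture shows cap c at px (322,126), dead ahead of the shut fingers (column 321). Cap b is at (228,129) and a vial is at (100,78), well to the left. I'll descend and push.

Request:
servo_tool(rows=[[0, [0, 0, 25], [0, 0, 0]], [0, [0, 0, 25], [0, 0, 0]], [0, [0, 0, 20], [0, 0, 0]], [0, [12, 0, 0], [0, 0, 0]], [0, [14, 0, 0], [0, 0, 0]], [0, [12, 0, 0], [0, 0, 0]], [0, [12, 0, 0], [0, 0, 0]], [0, [14, 0, 0], [0, 0, 0]]])

```text
clock: 3.2
eef_pos: [547.1, -117.9, 27.4]
tcp_rot: [3.141, -0.0, 0.769]
contact_force: [-0.5, 0.0, 0.1]
opening: -0.003
```

Request:
servo_tool(rows=[[0, [15, 0, 0], [0, 0, 0]], [0, [15, 0, 0], [0, 0, 0]], [0, [15, 0, 0], [0, 0, 0]], [0, [15, 0, 0], [0, 0, 0]], [0, [10, 0, 0], [0, 0, 0]]])

```text
clock: 3.82
eef_pos: [597.5, -69.2, 27.0]
tcp_rot: [3.141, -0.0, 0.769]
contact_force: [-1.5, 0.3, 0.3]
opening: 0.004
```

Run:
```python
from h import *
go((53,-11),24)
im=grab_frame("wrist");cv2.imwrite("pics/w2.png",im)
for c in caps(im,"wrist"): print(*c,bay(c[2]))
```

```text
t 3.83 pos [597.5 -69.2  27. ] bay [-47.8 -90.9] yaw 44.08 F [-1.5  0.3  0.3] open 0.003716904546892677
shift [128.6  -0.9   3. ]
[318.2 198.6] 2224 [618.7 -47.5  15. ] [-24.4 -71.5]
```

View pics/w2.png

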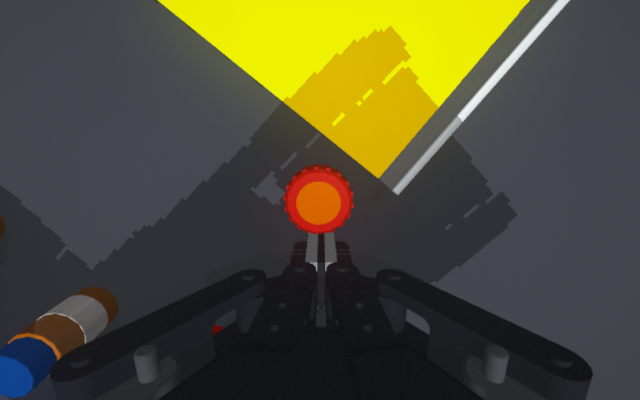

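The cap is centred on the fingers at px (318,199). The right fence end at (390,190) clears it by about 15 mm. I'll continue the push.

Request:
servo_tool(rows=[[0, [12, 0, 0], [0, 0, 0]], [0, [15, 0, 0], [0, 0, 0]], [0, [15, 0, 0], [0, 0, 0]], [0, [15, 0, 0], [0, 0, 0]], [0, [15, 0, 0], [0, 0, 0]], [0, [15, 0, 0], [0, 0, 0]], [0, [15, 0, 0], [0, 0, 0]], [0, [10, 0, 0], [0, 0, 0]]])

```text
clock: 4.88
eef_pos: [677.9, 8.7, 27.0]
tcp_rot: [3.141, -0.0, 0.769]
contact_force: [-0.1, -0.2, -0.5]
opening: 0.002
```

Request:
servo_tool(rows=[[0, [10, 0, 0], [0, 0, 0]], [0, [4, 0, 0], [0, 0, 0]], [0, [0, 0, 0], [0, 0, 0]], [0, [-15, 0, 0], [0, 0, 0]]])

```text
clock: 5.38
eef_pos: [676.4, 7.1, 27.0]
tcp_rot: [3.141, -0.0, 0.77]
contact_force: [0.4, 0.2, 0.2]
opening: 0.002
```

Run:
```python
from h import *
# b start: cap b at about (-146.5,-82), target (40,-60): 60 mm behind
b=np.array((-146.5,-82));d=np.array((40,-60))-b;d=d/np.linalg.norm(d);print("dir deg bay",np.degrees(np.arctan2(d[1],d[0])),b-60*d)
go(b-60*d,94)
im=grab_frame("wrist")
for c in caps(im,"wrist"): print(*c,bay(c[2]))
im=grab_frame("top")
for c in caps(im): print(*c,bay(c[2]))
```

```text
dir deg bay 6.727660972530545 [-206.08685248  -89.02901209]
t 5.38 pos [676.4   7.1  27. ] bay [ 38.8 -23.4] yaw 44.1 F [0.4 0.2 0.2] open 0.001551028501605337
shift [-233.3  -99.   -67.1]
[318.4 167.3] 2194 [705.6  37.3  15. ] [71.   3.5]
[500.6 148.5] 61 [ 724.5 -507.    15. ] [  31.9 -539.7]
[ 88.7 154.6] 27 [727.6 660.3  15. ] [159.1 620.7]
[ 62.1 249.1] 31 [460.1 710.7  15. ] [-101.5  699.2]
[ 70.9 248.1] 30 [462.6 687.2  15. ] [-101.5  675.6]
```

Request:
servo_tool(rows=[[0, [0, 0, -40], [0, 0, 0]], [0, [0, 0, -30], [0, 0, 10.4]], [0, [0, 0, 0], [0, 0, 10.4]], [0, [0, 0, 0], [0, 0, 10.5]], [0, [-50, 7.3, 0], [0, 0, 0]], [0, [-50, 7.3, 0], [0, 0, 0]], [0, [-50, 7.3, 0], [0, 0, 0]], [0, [-50, 7.3, 0], [0, 0, 0]]])

```text
clock: 6.48
eef_pos: [485.9, -66.2, 97.2]
tcp_rot: [3.141, -0.0, 0.222]
contact_force: [-0.1, -0.4, -0.6]
opening: 0.002
```

Request:
servo_tool(rows=[[0, [-50, 7.3, 0], [0, 0, 0]], [0, [0, 0, 0], [0, 0, 0]]])

```text
clock: 6.72
eef_pos: [436.4, -84.3, 96.8]
tcp_rot: [-3.14, 0.003, 0.22]
contact_force: [0.9, 0.5, -0.5]
opening: 0.001
```

Run:
```python
from h import *
go((-206.1,-89),24)
im=grab_frame("wrist");cv2.imwrite("pics/w3.png",im)
for c in caps(im,"wrist"): print(*c,bay(c[2]))
```

```text
t 6.72 pos [436.4 -84.3  96.8] bay [-209.6  -88.8] yaw 12.63 F [ 0.9  0.5 -0.5] open 0.00132486594243538
shift [ 3.7  0.7 72.8]
[ 9.  30.7] 904 [515.4 138.6  15. ] [-107.3  124.5]
[318.2 126.6] 1112 [500.7 -69.1  15. ] [-144.   -80.5]
```

View pics/w3.png

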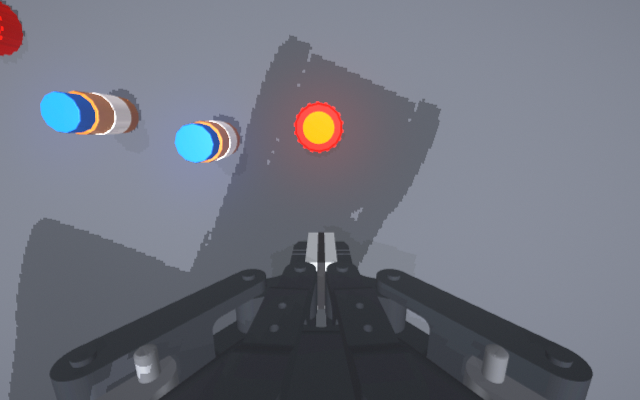

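Cap b is at px (318,127), aligned with the fingers, and the nearest vial at (207,143) is about 60 mm aside. I'll descend and push.

Request:
servo_tool(rows=[[0, [0, 0, 25], [0, 0, 0]], [0, [0, 0, 25], [0, 0, 0]], [0, [0, 0, 20], [0, 0, 0]], [0, [12, 0, 0], [0, 0, 0]], [0, [12, 0, 0], [0, 0, 0]], [0, [12, 0, 0], [0, 0, 0]], [0, [14, 0, 0], [0, 0, 0]], [0, [15, 0, 0], [0, 0, 0]]])

```text
clock: 7.78
eef_pos: [505.4, -69.0, 27.4]
tcp_rot: [3.141, -0.001, 0.223]
contact_force: [-0.0, -0.5, -0.0]
opening: -0.001
```

Request:
servo_tool(rows=[[0, [15, 0, 0], [0, 0, 0]], [0, [15, 0, 0], [0, 0, 0]], [0, [15, 0, 0], [0, 0, 0]], [0, [15, 0, 0], [0, 0, 0]], [0, [10, 0, 0], [0, 0, 0]]])

```text
clock: 8.4
eef_pos: [573.5, -53.6, 27.0]
tcp_rot: [3.141, -0.0, 0.223]
contact_force: [-0.3, 0.1, -0.1]
opening: 0.001
```

Run:
```python
from h import *
go((16,-63),27)
im=grab_frame("wrist");cv2.imwrite("pics/w4.png",im)
for c in caps(im,"wrist"): print(*c,bay(c[2]))
```

```text
t 8.4 pos [573.5 -53.6  27. ] bay [-70.  -72.8] yaw 12.77 F [-0.3  0.1 -0.1] open 0.0011971346943838027
shift [86.6  0.3  0. ]
[316.7 198.8] 2221 [603.  -45.5  15. ] [-39.8 -67.9]
```

Request:
servo_tool(rows=[[0, [12, 0, 0], [0, 0, 0]], [0, [15, 0, 0], [0, 0, 0]], [0, [15, 0, 0], [0, 0, 0]], [0, [15, 0, 0], [0, 0, 0]], [0, [15, 0, 0], [0, 0, 0]], [0, [10, 0, 0], [0, 0, 0]], [0, [4, 0, 0], [0, 0, 0]], [0, [0, 0, 0], [0, 0, 0]]])

```text
clock: 9.45
eef_pos: [656.2, -34.8, 26.9]
tcp_rot: [-3.142, 0.0, 0.223]
contact_force: [-1.2, -0.4, -0.2]
opening: 0.0
```

Request:
servo_tool(rows=[[0, [-15, 0, 0], [0, 0, 0]], [0, [0, 0, -40], [0, 0, 0]], [0, [0, 0, -30], [0, 0, 10.0]], [0, [0, 0, 0], [0, 0, 10.0]], [0, [0, 0, 0], [0, 0, 10.0]], [0, [0, 0, 0], [0, 0, 10.0]], [0, [0, 0, 0], [0, 0, 10.0]], [0, [0, 0, 0], [0, 0, 0]]])

```text
clock: 10.45
eef_pos: [640.3, -38.4, 96.9]
tcp_rot: [3.141, 0.001, -0.649]
contact_force: [-0.3, -0.5, 0.2]
opening: -0.001
```

Run:
```python
from h import *
# a at (-107,147.2); push heading -43.3 in bay (world yaw -37.2)
a=np.array((-107,147.2));t=np.radians(-43.3);st=a-60*np.array((np.cos(t),np.sin(t)));print(st,world(st))
go(st,97)
im=grab_frame("wrist")
for c in caps(im,"wrist"): print(*c,bay(c[2]))
```

```text
[-150.66636546  188.34910118] [465.5226364 197.4923138]
t 10.45 pos [640.3 -38.4  96.9] bay [ -2.  -64.8] yaw -37.19 F [-0.3 -0.5  0.2] open -0.0008775232617035896
shift [-2.818e+02 -8.230e+01  1.000e-01]
[274.1 174.7] 1029 [684.5 -29.7  15. ] [ 42.9 -60.8]
[188.5 202.1] 852 [707.   34.7  15. ] [72.1  0.8]
```

Request:
servo_tool(rows=[[0, [-47, -13.7, 0], [0, 0, 0]], [0, [-47, -13.7, 0], [0, 0, 0]], [0, [-47, -13.7, 0], [0, 0, 0]], [0, [-47, -13.7, 0], [0, 0, 0]], [0, [-47, -13.7, 0], [0, 0, 0]], [0, [-47, -13.7, 0], [0, 0, 0]], [0, [0, 0, 0], [0, 0, 0]]])

```text
clock: 11.38
eef_pos: [464.5, 199.5, 97.0]
tcp_rot: [3.141, 0.001, -0.643]
contact_force: [0.7, -0.6, 0.2]
opening: -0.0
```

Run:
```python
from h import *
go((-150.7,188.3),27)
im=grab_frame("wrist");cv2.imwrite("pics/w5.png",im)
for c in caps(im,"wrist"): print(*c,bay(c[2]))
```

```text
t 11.38 pos [464.5 199.5  97. ] bay [-151.5  190.5] yaw -36.83 F [ 0.7 -0.6  0.2] open -0.0004596073196417111
shift [ 2.1  1.  70. ]
[320.3 128.9] 1103 [515.5 161.1  15. ] [-104.8  146.8]
```

View pics/w5.png

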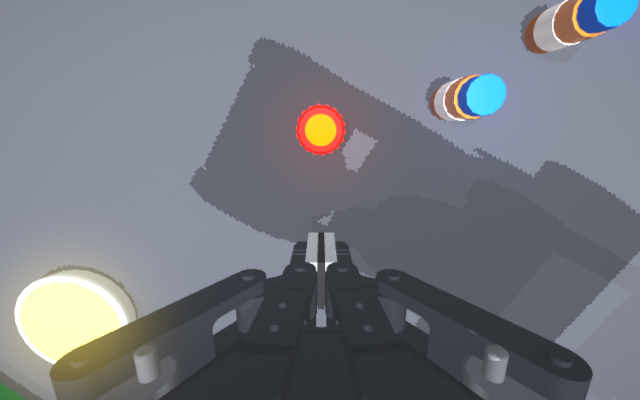

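Cap a is at px (320,129), dead ahead of the fingers. The vials, nearest at (468,97), and the dish at (75,315) are well clear.

Request:
servo_tool(rows=[[0, [0, 0, 25], [0, 0, 0]], [0, [0, 0, 25], [0, 0, 0]], [0, [0, 0, 20], [0, 0, 0]], [0, [12, 0, 0], [0, 0, 0]], [0, [12, 0, 0], [0, 0, 0]], [0, [12, 0, 0], [0, 0, 0]], [0, [14, 0, 0], [0, 0, 0]], [0, [15, 0, 0], [0, 0, 0]]])

```text
clock: 12.42
eef_pos: [519.7, 158.0, 27.4]
tcp_rot: [-3.141, -0.0, -0.65]
contact_force: [-0.2, 0.3, -0.7]
opening: 0.001
```

Request:
servo_tool(rows=[[0, [15, 0, 0], [0, 0, 0]], [0, [15, 0, 0], [0, 0, 0]], [0, [15, 0, 0], [0, 0, 0]], [0, [15, 0, 0], [0, 0, 0]], [0, [5, 0, 0], [0, 0, 0]]])

```text
clock: 13.05
eef_pos: [571.3, 118.7, 27.0]
tcp_rot: [-3.141, -0.0, -0.651]
contact_force: [-0.9, 1.0, 0.7]
opening: -0.002
```

Run:
```python
from h import *
go((10.5,40),27)
im=grab_frame("wrist");cv2.imwrite("pics/w6.png",im)
for c in caps(im,"wrist"): print(*c,bay(c[2]))
```

```text
t 13.05 pos [571.3 118.7  27. ] bay [-53.9  98.7] yaw -37.28 F [-0.9  1.   0.7] open -0.001668545537385338
shift [87.1 -1.5  0. ]
[325.9 198.9] 2220 [593.2  98.   15. ] [-34.3  75.8]
```

View pics/w6.png

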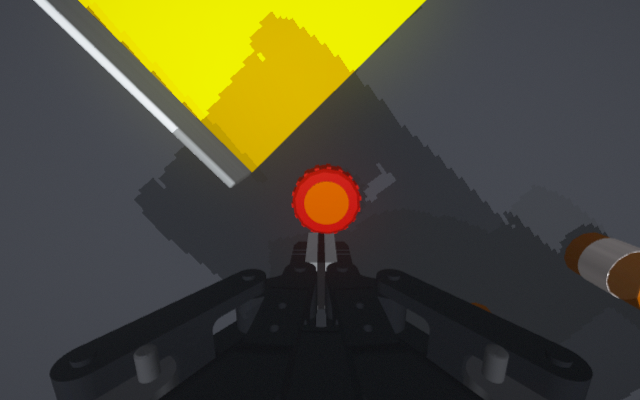

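The cap has drifted about 2.5 mm to the right, at px (326,199), still well on the face. The left fence end at (240,185) clears it by about 22 mm.

Request:
servo_tool(rows=[[0, [12, 0, 0], [0, 0, 0]], [0, [15, 0, 0], [0, 0, 0]], [0, [15, 0, 0], [0, 0, 0]], [0, [15, 0, 0], [0, 0, 0]], [0, [15, 0, 0], [0, 0, 0]], [0, [12, 0, 0], [0, 0, 0]], [0, [6, 0, 0], [0, 0, 0]], [0, [0, 0, 0], [0, 0, 0]]])

```text
clock: 14.1
eef_pos: [642.2, 64.6, 27.0]
tcp_rot: [-3.142, 0.0, -0.65]
contact_force: [0.2, 0.7, 1.1]
opening: 0.0
```

Request:
servo_tool(rows=[[0, [-15, 0, 0], [0, 0, 0]], [0, [-15, 0, -20], [0, 0, 0]], [0, [-20, 0, -50], [0, 0, 0]], [0, [-40, 0, -40], [0, 0, 0]], [0, [-40, 0, 0], [0, 0, 0]], [0, [0, 0, 0], [0, 0, 0]]])

```text
clock: 14.85
eef_pos: [535.2, 145.2, 137.4]
tcp_rot: [3.141, 0.001, -0.647]
contact_force: [0.0, 0.1, 0.0]
opening: 0.001
```

Run:
```python
from h import *
go((0,0),100)
im=grab_frame("wrist");cv2.imwrite("pics/w7.png",im)
for c in caps(im,"wrist"): print(*c,bay(c[2]))
im=grab_frame("top");cv2.imwrite("pics/top7.png",cv2.resize(im[125:265,235:395],None,fx=4,fy=4))
for c in caps(im): print(*c,bay(c[2]))
```

```text
t 14.85 pos [535.2 145.2 137.4] bay [-86.9 129. ] yaw -37.08 F [0.  0.1 0. ] open 0.0008163445639236987
shift [151.7  34.5  37.2]
[408.4 197.4] 26 [491.3  80.2  15. ] [-137.5   69. ]
[500.5 148.5] 62 [ 724.4 -506.8   15. ] [  31.9 -539.5]
[ 88.9 154.7] 27 [727.4 660.   15. ] [158.9 620.4]
[309.3 158.7] 83 [704.2  37.6  15. ] [69.7  4. ]
[332.5 165.8] 83 [681.9 -27.4  15. ] [ 40.6 -58.3]
[307.2 173.2] 78 [661.7  44.2  15. ] [28.1 15.1]
[ 62. 249.] 33 [460.5 711.   15. ] [-101.1  699.5]
[ 71. 248.] 33 [462.8 686.9  15. ] [-101.3  675.3]
```

View pics/w7.png

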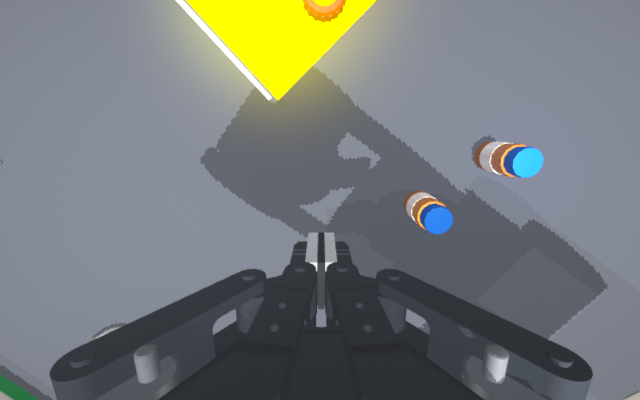

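Cap a is inside the mouth, at px (325,5) on the yellow floor, and both vials are standing. I'll take one last look from above.

View pics/top7.png

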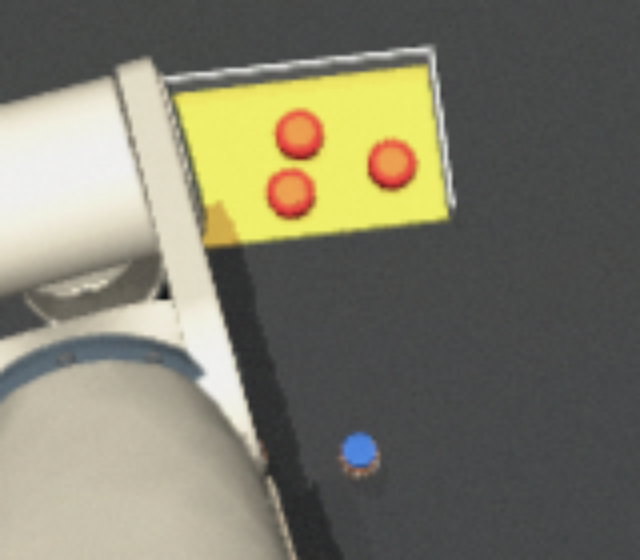

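All three caps lie wholly on the yellow floor, at crop px (300,133), (392,163) and (290,193). The visible vial is at its old place.

```bash
python3 -c "
from rig import *
print(sign_off())"
```

```text
the job is handed in; nothing more can be done
None
```

All three red caps are in the discard bay. I pushed each one along a straight line with the shut fingers at about 0.12 m/s, then drew the arm back clear and handed in at about 15 s of the 64 s allowed.

- **Caps:** the last top picture puts them at (70, 4), (41, −58) and (28, 15) mm in the bay frame. All three lie wholly on the yellow floor, and the nearest centre is 28 mm past the mouth line, where 14 mm is needed.
- **Vials:** both still stood after the last push. I judged this by eye in the wrist picture; one vial was hidden by the arm in the top picture.
- **Dish and wash bottle:** I did not measure either again. The fingers never came near them.
- **Forces:** the contact force stayed under 2 N in every reading I took.
- **Disagreements:** the wrist and top cameras differed by up to about 5 mm on cap positions. The trained network also took one cap for a vial and missed another cap, so I located the caps by colour instead.

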